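# Make up the raw-stock kit for a welding test

## Robot

A 7-joint arm with a two-finger parallel gripper is mounted at the origin on the work surface. World frame = base frame: x ahead of the robot, y to its left, z up, the work surface at z = 0. Lengths are in m, angles in rad, forces in N, time in s.
With the tool pointing down it reaches from about 0.425 to 0.925 m from the base axis. Payload 6.8 kg.
Tool frame: the origin (TCP) lies at the very end of the fingers, on their centre line; the grasp point (between the pads) lies manip.hold_point_z behind it (manip.hold_point_z is the distance from the TCP to the grasp point, in m); x points along the fingers, y is the direction in which the jaws open and shut, and the axes are right-handed (so a half turn about x gives the same grasp; the last joint's range is limited). The gripper opens to 85 mm and grips with 20 to 120 N. Pads are 22 mm wide; open, the fingers measure 114 mm over their backs; the gripper's body (76 mm by 85 mm) begins 54 mm behind the grasp point. The pads swing forward as they close: fully open they stand 13 mm farther back than shut.
Start: joints at [-1.367, 0.477, 0.022, 1.555, -0.011, 1.109, -0.083], TCP at [0.207, 0.642, 0.231] pointing down, gripper open.
Joint ranges: [-2.96, 2.96], [-0.34, 2.1], [-1.41, 1.46], [0.24, 2.44], [-1.37, 4.51], [0.17, 1.92], [-2.96, 2.96]. Speed limits (rad/s): [2.39, 2.39, 3.14, 3.14, 3.14, 3.14, 3.14].

## Interface

Orientations are given as a unit quaternion [w, x, y, z].
In Python, from workcell import readout, grab_frame, workorder, manip gives the robot as it stands. The module is installed in compiled form; this text tells all that it offers.
- The arm moves only by the tool play_rows, never from a script. Its arguments are lists of equal length, an entry for each row: "slide": the shift along the tool's x, y, z in cm, a list of three; "roll": the turn about the tool's x in rad; "grip": the opening, from 0 (shut) to 1 (fully open). A call has 1 to 5 rows; each row shifts and turns the pose as measured when the row begins, along the tool's axes as they then stand; what a row does not reach is not made up. A row lasts 1/8 s, in which the tool goes at most 62.5 mm and 10.7 degrees, less where a joint would pass 70% of its speed; a pose out of reach is approached as far as the arm can. A call is refused whole if a number of a shift passes 6.25 or a number of a turn 0.188, either way. A call with a gripper value outside its range is refused whole. The fingers move at their own pace and stop on an object; "newtons" is the grip in N (left out, the last holds). Time passes only in rows, so rows that do not move let the fingers close. It gives the time, the measured TCP pose, the force and the opening at its end, in the units of the state.
- readout.read_state(): the state, without advancing time (a new reading comes with each control period).
- grab_frame(name): name is "side" or "top" or "wrist"; returns a dict with "pixels" (400x640x3 uint8, red, green, blue), "range_z" (400x640 float32, m along the optical axis (not along the pixel's ray), 0 where there is no reading), "vfov" (degrees; the focal length in pixels is half the picture's height over the tangent of half this angle, whatever the lens; pixels are square), "cx", "cy" (the principal point, pixels), "k1" (the pictures are not rectified: a ray, as slopes to the right and down, at radius r is drawn at 1 + k1 r^2 times it, then the intrinsics apply), "T" (4x4, takes a point from camera to world coordinates). Camera axes: x right, y down, z forward; pixel columns grow to the right and rows downward; lengths in m; the calibration is good to about 2 mm. A picture is of the moment at which its call begins.
- workorder.sign_off(): hands the job in, once; it reports no verdict.
The state is a dict: "time_s": time; "joint_positions": joint angles; "qvel": joint speeds; "joint_torque": joint torques, N m; "eef_pos": TCP position; "eef_rot": TCP orientation; "force": force on the tool from outside, world axes, zero at the start; "wrist_torque": the same for the moment, N m; "opening": finger opening in m.
Only numpy, scipy, OpenCV 4.12 (cv2) and the standard library are available. Lean on these libraries where they do the work, as an engineer would, in place of code of your own. Each camera call takes 0.05 s, during which the arm holds its last target. There are 200 camera calls.

## Task

Make up the kit for the next welding test: put the four raw pieces from the grey mat (blue-topped pipe, yellow-topped square tube, green-topped channel, white-banded flat bar) into the red tray, each centred in the bay that carries its outline in its colour, standing or lying as it does now, the flat bar along its outline. Set them down, do not drop them. Leave the two pieces that have already been welded (copper-coloured bead) where they are.

Things in the scene. Friction and masses are not known exactly. Their poses are not given: they have to be found in the camera images.
- pipe_center (a point): Raw pipe stub: round steel tube, 42 mm outside, wall 5 mm, 48 mm high, upper 18 mm painted blue, no weld, no plate. Point: its centre, half-way up (24 mm above its foot); z is its axis, up. 0.13 to 0.24 kg. Stands upright on the 2 mm grey mat, any yaw; neighbours' centres 80 mm or more away.
- square_center (a point): Raw square tube stub, 40 x 40 mm outside, wall 5 mm, 48 mm high, upper 18 mm painted yellow. Point: its centre, half-way up (24 mm above its foot); x and y square to its sides, z up. 0.15 to 0.26 kg. Stands upright on the 2 mm grey mat, any yaw; neighbours' centres 80 mm or more away.
- channel_center (a point): Raw channel stub standing on end: U-shaped from above, 44 mm (y, over the outsides of the two flanges) x 40 mm (x), wall 6 mm, 48 mm high, upper 18 mm painted green. Point: centre of the 40 x 44 mm outline, half-way up (24 mm above its foot), in the hollow of the U; the web is at -x, the opening at +x, z up. 0.17 to 0.3 kg. Best gripped over the two flanges, fingers closing along y. Stands upright on the 2 mm grey mat, any yaw; neighbours' centres 80 mm or more away.
- bar_center (a point): Raw flat bar piece, lying flat: 70 mm (x) x 25 mm (y) x 16 mm high dark steel with a white painted band round its middle, no weld. Point: its centre, 8 mm above its underside; z up. 0.16 to 0.29 kg. Lies on the 2 mm grey mat, any yaw. Unlisted loose things on the mat (brass nut, red magnet, black disc) are at most 18 mm high.
- welded_pipe_center (a point): LOOK-ALIKE, leave: finished test piece, a blue-topped pipe stub (42 mm) welded with a copper-coloured bead to a dark 54 x 54 x 8 mm base plate, 48 mm high in all. Point: on its axis, 24 mm above its underside; x and y square to the plate.
- welded_bar_center (a point): LOOK-ALIKE, leave: finished test piece, a dark 70 x 25 x 16 mm flat bar with a copper-coloured weld bead (16 mm wide, standing up to 4 mm proud) across its middle and a white band at one end (-x). Point: its centre, 8 mm above its underside; x along its length.
- bay_pipe_floor (a point): Dark 86 x 86 mm floor plate of one bay of the fixed red tray (192 x 192 mm, 2 x 2 bays at 94 mm pitch, 91 mm inside; left or right of the robot, turned up to 0.25 rad). Outer wall 10 mm, dividers 6 mm above this floor. Point: centre of its upper face, 6 mm above the table; z up, x and y along the bay's sides. Painted with a blue ring.
- bay_square_floor (a point): Dark 86 x 86 mm floor plate of one bay of the fixed red tray (192 x 192 mm, 2 x 2 bays at 94 mm pitch, 91 mm inside; left or right of the robot, turned up to 0.25 rad). Outer wall 10 mm, dividers 6 mm above this floor. Point: centre of its upper face, 6 mm above the table; z up, x and y along the bay's sides. Painted with a yellow square outline.
- bay_channel_floor (a point): Dark 86 x 86 mm floor plate of one bay of the fixed red tray (192 x 192 mm, 2 x 2 bays at 94 mm pitch, 91 mm inside; left or right of the robot, turned up to 0.25 rad). Outer wall 10 mm, dividers 6 mm above this floor. Point: centre of its upper face, 6 mm above the table; z up, x and y along the bay's sides. Painted with a green U, its web at -x.
- bay_bar_floor (a point): Dark 86 x 86 mm floor plate of one bay of the fixed red tray (192 x 192 mm, 2 x 2 bays at 94 mm pitch, 91 mm inside; left or right of the robot, turned up to 0.25 rad). Outer wall 10 mm, dividers 6 mm above this floor. Point: centre of its upper face, 6 mm above the table; z up, x and y along the bay's sides. Painted with a white oblong outline, 78 x 33 mm, its length along x.
There are look-alikes about, which are no part of the job. What is shaped like the part that bears bay_square_floor but pink or turquoise is not meant. What is shaped like the part that bears bay_bar_floor but turquoise is not meant.

How it is judged:
At the end, for the whole second after the job is handed in: Each raw piece rests on its own bay's floor (height +-5 mm), centre within 15 mm of the bay's centre, upright or flat within 0.12 rad, released, at rest; the bar lies along its outline within 0.35 rad (either way); both welded pieces upright, within 20 mm of their start (horizontal distance between pipe_center and bay_pipe_floor below 0.015 m and z of pipe_center in the frame of bay_pipe_floor between 0.019 and 0.029 m and angle between each of pipe_center, square_center, channel_center, bar_center, welded_pipe_center, welded_bar_center's own z axis and vertical below 0.12 rad and linear speed of each of pipe, square, channel, bar below 0.02 m/s and horizontal distance between square_center and bay_square_floor below 0.015 m and z of square_center in the frame of bay_square_floor between 0.019 and 0.029 m and horizontal distance between channel_center and bay_channel_floor below 0.015 m and z of channel_center in the frame of bay_channel_floor between 0.019 and 0.029 m and horizontal distance between bar_center and bay_bar_floor below 0.015 m and z of bar_center in the frame of bay_bar_floor between 0.003 and 0.013 m and angle between the x axis of bar_center and the x axis of bay_bar_floor, either way round below 0.35 rad and distance of each of welded_pipe_center, welded_bar_center from where it was at the start of the episode below 0.02 m); the robot touches nothing.
It fails at once if a raw piece is dropped (faster than 0.8 m/s, a fall of about 33 mm, while no finger holds it) ((linear speed of pipe above 0.8 m/s and contact force between the fingers and pipe below 0.1 N) or (linear speed of square above 0.8 m/s and contact force between the fingers and square below 0.1 N) or (linear speed of channel above 0.8 m/s and contact force between the fingers and channel below 0.1 N) or (linear speed of bar above 0.8 m/s and contact force between the fingers and bar below 0.1 N)).
It fails at once if a welded piece is shifted by more than 20 mm (distance of any of welded_pipe_center, welded_bar_center from where it was at the start of the episode above 0.02 m).
It also fails if it takes over 104 s, if anything falls off the work surface, if the arm or the gripper's body presses on something with over 40 N, if the wrist force passes 120 N, or if a joint passes its speed limit or range.

## Working session

There is one attempt and no reset: what is moved stays moved. The work goes in short steps, Python scripts to look and compute and a tool call to move; the robot and the scene stay as the last step left them, time stands still between calls to the robot, and variables do not carry over. Pictures are saved under pics/ and viewed, about 12 in all and at most 16, crops included, and the job is handed in when it is done.

Besides the shell and the picture viewer there is one more tool, called in YAML: its name, and indented under it one key for each argument. play_rows: Moves the arm, as the interface text tells. Its arguments: {"type":"object","properties":{"slide":{"type":"array","items":{"type":"array","items":{"type":"number"}}},"roll":{"type":"array","items":{"type":"number"}},"grip":{"type":"array","items":{"type":"number"}},"newtons":{"type":"number"}},"required":["slide","roll","grip"]}

```bash
mkdir -p pics
cat > h.py <<'E'
import numpy as np, cv2, pickle
from workcell import readout, grab_frame, workorder, manip
def grab(n,save=None):
    f=grab_frame(n)
    if save: cv2.imwrite('pics/'+save,f['pixels'][:,:,::-1]); pickle.dump(f,open('pics/'+save+'.pkl','wb'))
    return f
def rays(f,uv):
    uv=np.atleast_2d(np.asarray(uv,float)); F=200/np.tan(np.radians(f['vfov'])/2)
    d=(uv-[f['cx'],f['cy']])/F; s=d.copy()
    for _ in range(20): s=d/(1+f['k1']*(s**2).sum(1,keepdims=True))
    return s
def world(f,uv,z=None):
    s=rays(f,uv); T=np.array(f['T']); d=np.c_[s,np.ones(len(s))]@T[:3,:3].T
    if z is None:
        uv=np.atleast_2d(uv).astype(int); t=f['range_z'][uv[:,1],uv[:,0]]
    else: t=(z-T[2,3])/d[:,2]
    return T[:3,3]+d*t[:,None]
def cloud(f):
    v,u=np.mgrid[0:400,0:640]; uv=np.c_[u.ravel(),v.ravel()]
    return world(f,uv).reshape(400,640,3)
E
python3 - <<'E'
from h import *
print(readout.read_state(),manip.hold_point_z)
for n in('top','side'):
    f=grab(n,n+'0.png'); print(n,f['vfov'],f['cx'],f['cy'],f['k1'],np.round(f['T'],3).tolist(),(f['range_z']>0).mean())
E
```

```text
{'time_s': 0.0, 'joint_positions': array([-1.36710357,  0.47779309,  0.02236015,  1.55647103, -0.01143545,
        1.10931878, -0.08310294]), 'qvel': array([ 1.88545372e-03,  6.21660912e-04,  3.70414112e-05,  2.50677814e-03,
       -1.39164158e-03, -4.41537452e-04,  1.75941421e-03]), 'joint_torque': array([ 3.60574522e-04, -5.96455085e+01,  1.60820302e+00, -2.81197643e+01,
        1.24971653e-02,  9.41689534e-03, -6.24309948e-06]), 'eef_pos': array([0.20692618, 0.64186253, 0.23032258]), 'eef_rot': array([ 0.69850303,  0.10912138,  0.6985626 , -0.110437  ]), 'force': array([-0.01431354,  0.67186585,  0.00924405]), 'wrist_torque': array([ 0.01221381, -0.00100976,  0.00668497]), 'opening': 0.08531269093304714} 0.0187
top 45.43911633927915 318.7003212772167 197.68323010313202 -0.08522717628037302 [[0.016, -0.979, 0.201, 0.278], [-1.0, -0.015, 0.004, -0.008], [-0.001, -0.202, -0.979, 1.023], [0.0, 0.0, 0.0, 1.0]] 0.9960390625
side 54.87477019743656 319.99605086399754 197.7350240372469 -0.060169638070282076 [[0.935, -0.259, 0.243, 0.251], [-0.355, -0.701, 0.618, -0.601], [0.01, -0.664, -0.747, 0.754], [0.0, 0.0, 0.0, 1.0]] 0.99594921875
```

View pics/top0.png

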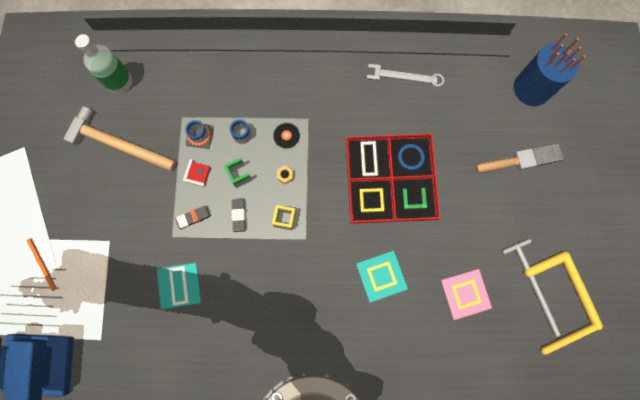

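View pics/side0.png

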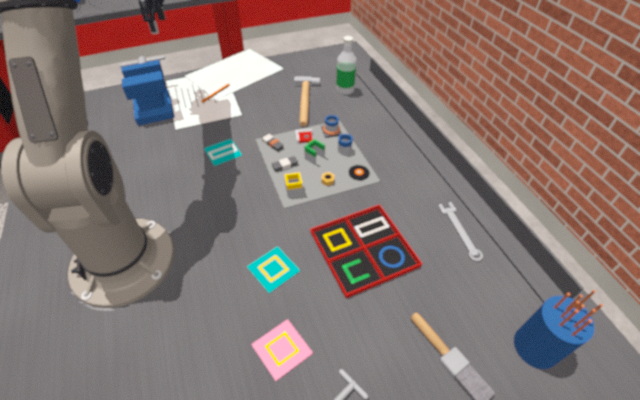

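Top view: raw pipe is (240,130); welded pipe, with copper at its foot, is (197,132). Raw bar with the centre band is (238,214); welded bar is (192,217). Channel (237,172), square (284,216). Tray bays: bar (369,158), pipe (411,156), square (371,199), channel (415,198). The turquoise and pink sheets are decoys. Next I'll make an enlarged crop and measure from both cameras.

Run:
```python
from h import *
L=lambda n:pickle.load(open(f'pics/{n}0.png.pkl','rb'))
t=L('top'); s=L('side')
im=t['pixels'][110:245,165:450,::-1]
cv2.imwrite('pics/crop.png',cv2.resize(im,None,fx=2.8,fy=2.8,interpolation=cv2.INTER_CUBIC))
C=cloud(t);S=cloud(s)
for nm,X in(('top',C),('side',S)):
    f=t if nm=='top' else s
    # mat frame: cluster height>10mm in region
    m=(X[...,2]>0.009)&(X[...,2]<0.08)&(X[...,0]>.38)&(X[...,0]<.75)&(X[...,1]>-.0)&(X[...,1]<.35)
    n,l,st,_=cv2.connectedComponentsWithStats(m.astype(np.uint8))
    for i in range(1,n):
        if st[i,4]<40: continue
        P=X[l==i]; zt=np.percentile(P[:,2],95); Q=P[P[:,2]>zt-.006]
        r=cv2.minAreaRect((Q[:,:2]*1000).astype(np.float32))
        print(nm,st[i,:4],'n',st[i,4],'ztop %.4f'%zt,'rect',np.round(r[0],1),np.round(r[1],1),round(r[2],1),f['pixels'][l==i].mean(0).round())
    hsv=cv2.cvtColor(f['pixels'],cv2.COLOR_RGB2HSV)
    R=((hsv[...,0]<8)|(hsv[...,0]>172))&(hsv[...,1]>150)&(X[...,1]<-.0)&(X[...,0]>.4)&(X[...,0]<.8)&(X[...,1]>-.35)&(hsv[...,2]>60)
    n,l,st,_=cv2.connectedComponentsWithStats(R.astype(np.uint8)); i=1+st[1:,4].argmax()
    P=X[l==i]; uv=np.argwhere(l==i)[:,::-1]
    W=world(f,uv,.014); r=cv2.minAreaRect((W[:,:2]*1000).astype(np.float32)); print(nm,'tray',r,np.percentile(P[:,2],[5,50,95]))
```

```text
top [185 120  28  28] n 574 ztop 0.0511 rect [625.1 268.1] [42.  41.1] 65.7 [105.  94.  95.]
top [230 120  21  23] n 308 ztop 0.0517 rect [628.2 170.7] [38.6 39.5] 79.0 [ 71.  87. 107.]
top [158 155  17  15] n 165 ztop 0.0273 rect [557.8 336.3] [36.2 19.2] 66.9 [214. 171. 119.]
top [224 157  28  31] n 342 ztop 0.0524 rect [535.2 171.7] [46.  39.6] 28.3 [ 80. 132.  86.]
top [183 159  27  28] n 476 ztop 0.0181 rect [538.1 265.4] [49.2 51. ] 75.7 [213. 113. 106.]
top [277 166  16  18] n 215 ztop 0.0230 rect [535.  72.] [36.6 30.7] 1.6 [191. 158.  95.]
top [231 198  14  34] n 409 ztop 0.0213 rect [445.4 169.7] [70.  26.4] 6.1 [165. 163. 154.]
top [272 205  24  25] n 310 ztop 0.0519 rect [438.8  69.2] [40.6 40.4] 80.6 [201. 186.  93.]
top [175 206  35  23] n 425 ztop 0.0224 rect [439.  268.4] [28.2 71.4] 23.2 [168. 148. 134.]
top tray ((533.5274658203125, -162.70135498046875), (193.78610229492188, 192.61541748046875), 3.2696876525878906) [0.00142918 0.00797662 0.01720341]
side [300 113   8  13] n 80 ztop 0.0281 rect [560.6 335.9] [33.  18.5] 62.9 [199. 160. 115.]
side [321 115  32  39] n 566 ztop 0.0513 rect [625.  219.3] [ 41.5 139.3] 1.3 [105. 108. 124.]
side [296 129  29  35] n 514 ztop 0.0512 rect [535.4 169.2] [43.8 41.9] 25.9 [132. 125. 101.]
side [262 134  22  17] n 189 ztop 0.0226 rect [439.5 268. ] [27.5 71.6] 25.7 [169. 148. 139.]
side [272 156  27  14] n 220 ztop 0.0209 rect [446.4 167.5] [69.7 28.9] 5.1 [162. 157. 154.]
side [285 172  18  24] n 347 ztop 0.0516 rect [439.7  67.5] [44.6 40.1] 81.7 [180. 158.  67.]
side [321 172  13  13] n 132 ztop 0.0225 rect [534.1  69.8] [35.3 34.7] 83.7 [195. 157.  86.]
side tray ((533.6633911132812, -165.5587158203125), (194.51129150390625, 196.4665985107422), 3.4718518257141113) [0.00335509 0.00975464 0.01723404]
```

View pics/crop.png

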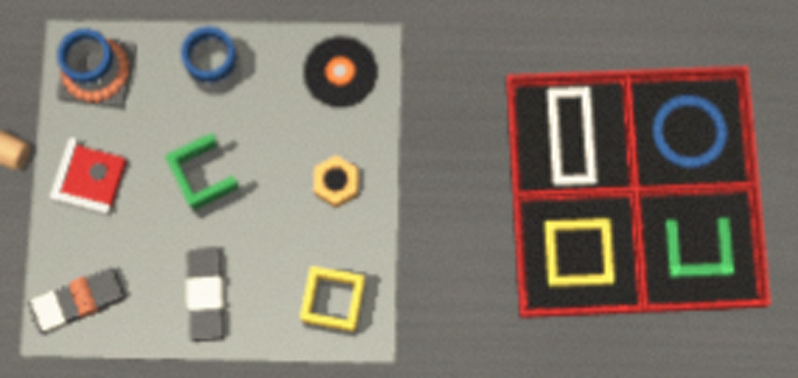

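```bash
cat > plan.py <<'E'
# usage: plan.py x y z(mm) jawdeg|- : prints state and rows (cm, tool axes) to get there
import sys, json
from h import *
from scipy.spatial.transform import Rotation as Ro
def go(x,y,z,jaw=None,quiet=False):
    s=readout.read_state(); R=Ro.from_quat(np.roll(s['eef_rot'],-1)); M=R.as_matrix(); p=s['eef_pos']*1000
    yaw=np.degrees(np.arctan2(M[1,1],M[0,1]))
    print('t %.2f'%s['time_s'],'tcp',p.round(1),'jaw %.1f'%yaw,'xdown',M[:,0].round(3),'open %.1f'%(s['opening']*1e3),'F',s['force'].round(1),'q',s['joint_positions'].round(2))
    d=np.array([x,y,z],float)-p
    dy=0 if jaw is None else (jaw-yaw+90)%180-90
    n=max(1,int(np.ceil(np.abs(d).max()/55)),int(np.ceil(abs(np.radians(dy))/.18)))
    sl=[];ro=[]
    for k in range(n):
        sl.append((R.inv().apply(d/n)/10).round(2).tolist()); r=-np.radians(dy)/n; ro.append(round(r,3)); R=R*Ro.from_euler('x',r)
    print('rows',n)
    for i in range(0,n,5): print(json.dumps(sl[i:i+5]),ro[i:i+5])
if __name__=='__main__':
    a=sys.argv[1:]; go(*map(float,a[:3]),None if a[3]=='-' else float(a[3]))
E
python3 plan.py 627 170 150 0
```

```text
t 0.10 tcp [206.9 642.  230.4] jaw 72.1 xdown [-0.    -0.002 -1.   ] open 85.2 F [-0.7 -0.8 -0.4] q [-1.37  0.48  0.02  1.56 -0.01  1.11 -0.08]
rows 9
[[0.9, -3.56, 6.05], [0.9, -2.68, 6.49], [0.9, -1.75, 6.8], [0.9, -0.78, 6.98], [0.9, 0.2, 7.02]] [np.float64(0.14), np.float64(0.14), np.float64(0.14), np.float64(0.14), np.float64(0.14)]
[[0.9, 1.17, 6.92], [0.9, 2.13, 6.69], [0.9, 3.04, 6.33], [0.9, 3.89, 5.84]] [np.float64(0.14), np.float64(0.14), np.float64(0.14), np.float64(0.14)]
```

```bash
sed -i 's/np.abs(d).max()\/55/np.linalg.norm(d)\/58/; s/round(r,3)/round(float(r),3)/; s/round(2).tolist/round(1).tolist/' plan.py; python3 plan.py 627 170 150 0
```

```text
t 0.10 tcp [206.9 642.  230.4] jaw 72.1 xdown [-0.    -0.002 -1.   ] open 85.2 F [-0.7 -0.8 -0.4] q [-1.37  0.48  0.02  1.56 -0.01  1.11 -0.08]
rows 11
[[0.7, -2.9, 5.0], [0.7, -2.3, 5.3], [0.7, -1.7, 5.5], [0.7, -1.1, 5.6], [0.7, -0.4, 5.7]] [0.114, 0.114, 0.114, 0.114, 0.114]
[[0.7, 0.2, 5.7], [0.7, 0.9, 5.7], [0.7, 1.5, 5.5], [0.7, 2.2, 5.3], [0.7, 2.7, 5.0]] [0.114, 0.114, 0.114, 0.114, 0.114]
[[0.7, 3.3, 4.7]] [0.114]
```

play_rows:
  slide:
    - [0.7, -2.9, 5.0]
    - [0.7, -2.3, 5.3]
    - [0.7, -1.7, 5.5]
    - [0.7, -1.1, 5.6]
    - [0.7, -0.4, 5.7]
  roll: [0.114, 0.114, 0.114, 0.114, 0.114]
  grip: [1, 1, 1, 1, 1]
  newtons: 60

```text
time_s: 0.72
eef_pos: [0.3974, 0.4252, 0.1923]
eef_rot: [0.637, 0.303, 0.639, -0.305]
force: [0.8, 0.5, -1.0]
opening: 0.0856
```

```bash
python3 plan.py 627 170 150 0
```

```text
t 0.72 tcp [397.4 425.2 192.3] jaw 39.1 xdown [-0.004 -0.001 -1.   ] open 85.6 F [ 0.8  0.5 -1. ] q [-1.09  0.37  0.21  1.83 -0.09  0.95 -0.16]
rows 6
[[0.7, 0.3, 5.7], [0.7, 0.9, 5.6], [0.7, 1.6, 5.5], [0.7, 2.2, 5.3], [0.7, 2.8, 5.0]] [0.114, 0.114, 0.114, 0.114, 0.114]
[[0.7, 3.3, 4.7]] [0.114]
```

play_rows:
  slide:
    - [0.7, 0.3, 5.7]
    - [0.7, 0.9, 5.6]
    - [0.7, 1.6, 5.5]
    - [0.7, 2.2, 5.3]
    - [0.7, 2.8, 5.0]
  roll: [0.114, 0.114, 0.114, 0.114, 0.114]
  grip: [1, 1, 1, 1, 1]

```text
time_s: 1.35
eef_pos: [0.5913, 0.204, 0.1547]
eef_rot: [0.522, 0.474, 0.524, -0.477]
force: [0.4, 1.2, 0.5]
opening: 0.0853
```

play_rows:
  slide:
    - [0.7, 3.3, 4.7]
    - [0, 0, 0]
  roll: [0.114, 0]
  grip: [1, 1]

```text
time_s: 1.6
eef_pos: [0.6315, 0.1524, 0.1463]
eef_rot: [-0.492, -0.505, -0.492, 0.511]
force: [-0.7, 0.4, 0.1]
opening: 0.0853
```

```bash
python3 plan.py 627 170 60 0
cat > look.py <<'E'
# segment tall things seen by the wrist camera; print centre of upper faces
import sys
from h import *
f=grab('wrist',sys.argv[1]); X=cloud(f); zmin=float(sys.argv[2]) if len(sys.argv)>2 else .009
m=(X[...,2]>zmin)&(X[...,2]<.06)&(f['range_z']>.07)&(X[...,0]>.38)&(X[...,0]<.75)
n,l,st,_=cv2.connectedComponentsWithStats(m.astype(np.uint8))
for i in range(1,n):
    if st[i,4]<300: continue
    P=X[l==i]; zt=np.percentile(P[:,2],95); Q=P[P[:,2]>zt-.006]
    r=cv2.minAreaRect((Q[:,:2]*1000).astype(np.float32))
    print(st[i,:4],'n',st[i,4],'ztop %.4f'%zt,'rect',np.round(r[0],1),np.round(r[1],1),round(r[2],1),f['pixels'][l==i].mean(0).round())
E
python3 look.py w1.png
```

```text
t 1.60 tcp [631.5 152.4 146.3] jaw -1.8 xdown [-0.005 -0.005 -1.   ] open 85.3 F [-0.7  0.4  0.1] q [-0.64  0.55  0.43  1.71 -0.27  0.94 -0.14]
rows 2
[[4.3, -0.2, -0.9], [4.3, -0.2, -0.9]] [-0.016, -0.016]
[66 23 78 89] n 2958 ztop 0.0223 rect [439.2 266.5] [28.5 70.5] 23.5 [161. 143. 132.]
[282  26  64  72] n 3865 ztop 0.0508 rect [626.8 265.2] [41.1 40.5] 4.2 [118. 115. 124.]
[183  33  64  67] n 3142 ztop 0.0171 rect [537.8 263.8] [46.4 50.9] 76.0 [229. 129. 123.]
[178 143  78  69] n 2346 ztop 0.0513 rect [535.8 169.1] [44.8 40.1] 28.3 [ 94. 141.  99.]
[296 147  48  53] n 1363 ztop 0.0512 rect [629.9 169.3] [40.9 41.1] 83.2 [ 94. 116. 146.]
[ 97 160  80  34] n 1911 ztop 0.0199 rect [445.9 167. ] [70.9 25.8] 5.1 [166. 164. 159.]
[108 245  65  59] n 2914 ztop 0.0513 rect [439.5  66.6] [41.6 41.2] 80.7 [152. 136.  81.]
[236 245  21  33] n 428 ztop 0.0218 rect [547.4  69.2] [33.4 16.3] 87.9 [188. 163. 104.]
```

View pics/w1.png

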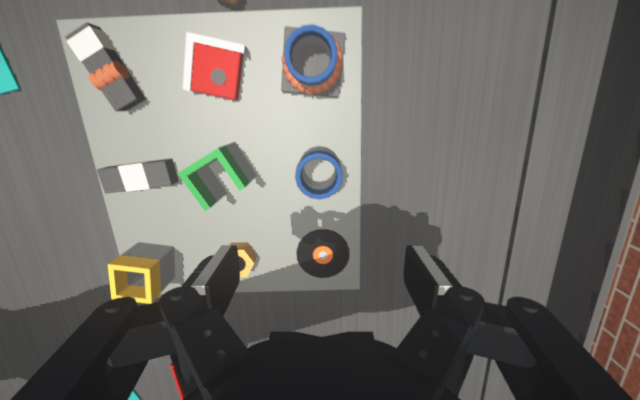

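Wrist view: raw pipe at (319,174), welded pipe at (312,60), channel (213,178), raw bar (137,176), square (135,282). Positions agree across the three views to 2–3 mm.

play_rows:
  slide:
    - [2.5, -0.2, -1.2]
    - [2.0, 0, -0.6]
    - [0, 0, 0]
  roll: [-0.03, 0, 0]
  grip: [1, 1, 1]

```text
time_s: 2.02
eef_pos: [0.6259, 0.1784, 0.0995]
eef_rot: [0.5, 0.496, 0.504, -0.5]
force: [-0.2, -0.1, 0.3]
opening: 0.0855
```

```bash
python3 plan.py 629 169.5 14 0
```

```text
t 2.02 tcp [625.9 178.4  99.5] jaw 0.5 xdown [-0.008 -0.001 -1.   ] open 85.5 F [-0.2 -0.1  0.3] q [-0.65  0.61  0.39  1.74 -0.29  0.86 -0.12]
rows 2
[[4.3, 0.2, 0.4], [4.3, 0.2, 0.4]] [0.004, 0.004]
```

play_rows:
  slide:
    - [1.0, 0.3, 0.8]
    - [0, 0, 0]
  roll: [0, 0]
  grip: [1, 1]

```text
time_s: 2.28
eef_pos: [0.6293, 0.1701, 0.0897]
eef_rot: [0.501, 0.496, 0.504, -0.5]
force: [0.9, 0.1, 0.5]
opening: 0.0851
```

```bash
python3 plan.py 629 169.5 14 0
```

```text
t 2.27 tcp [629.3 170.1  89.7] jaw 0.5 xdown [-0.007 -0.001 -1.   ] open 85.1 F [0.9 0.1 0.5] q [-0.63  0.62  0.38  1.74 -0.3   0.84 -0.1 ]
rows 2
[[3.8, 0.0, 0.0], [3.8, 0.0, 0.0]] [0.005, 0.005]
```

play_rows:
  slide:
    - [3.0, 0, 0]
    - [2.5, 0, 0]
    - [1.5, 0, 0]
    - [0.5, 0, 0]
    - [0, 0, 0]
  roll: [0, 0, 0, 0, 0]
  grip: [1, 1, 1, 1, 1]

```text
time_s: 2.9
eef_pos: [0.6324, 0.1692, 0.0164]
eef_rot: [0.501, 0.498, 0.502, -0.498]
force: [0.7, 0.4, -0.0]
opening: 0.0853
```

play_rows:
  slide:
    - [0, 0, 0]
    - [0, 0, 0]
    - [0, 0, 0]
    - [0, 0, 0]
    - [0, 0, 0]
  roll: [0, 0, 0, 0, 0]
  grip: [0, 0, 0, 0, 0]

```text
time_s: 3.52
eef_pos: [0.6335, 0.1697, 0.0186]
eef_rot: [0.502, 0.499, 0.502, -0.497]
force: [-0.1, -0.5, -1.2]
opening: 0.0406
```

```bash
python3 plan.py 629 169.5 90 0
```

```text
t 3.52 tcp [633.5 169.7  18.6] jaw 0.4 xdown [ 0.002  0.002 -1.   ] open 40.6 F [-0.1 -0.5 -1.2] q [-0.59  0.72  0.34  1.76 -0.34  0.72 -0.07]
rows 2
[[-3.6, -0.2, -0.0], [-3.6, -0.2, 0.0]] [0.003, 0.003]
```

play_rows:
  slide:
    - [-3.0, 0, 0]
    - [-3.0, 0, 0]
    - [-1.5, 0, 0]
    - [0, 0, 0]
  roll: [0, 0, 0, 0]
  grip: [0, 0, 0, 0]

```text
time_s: 4.03
eef_pos: [0.6321, 0.1692, 0.0936]
eef_rot: [0.501, 0.498, 0.502, -0.498]
force: [0.2, -0.3, -2.1]
opening: 0.0407
```

```bash
python3 plan.py 583 -208 90 3
```

```text
t 4.03 tcp [632.1 169.2  93.6] jaw 0.4 xdown [-0.001  0.001 -1.   ] open 40.7 F [ 0.2 -0.3 -2.1] q [-0.63  0.62  0.39  1.74 -0.3   0.84 -0.1 ]
rows 7
[[0.0, -0.7, 5.4], [0.0, -0.8, 5.4], [0.0, -0.8, 5.4], [0.0, -0.8, 5.4], [0.0, -0.9, 5.4]] [-0.006, -0.006, -0.006, -0.006, -0.006]
[[0.0, -0.9, 5.4], [0.0, -0.9, 5.4]] [-0.006, -0.006]
```

play_rows:
  slide:
    - [0, -0.7, 4.0]
    - [0, -0.8, 5.4]
    - [0, -0.8, 5.4]
    - [0, -0.8, 5.4]
    - [0, -0.8, 5.4]
  roll: [-0.01, -0.01, -0.01, 0, 0]
  grip: [0, 0, 0, 0, 0]

```text
time_s: 4.65
eef_pos: [0.5977, -0.0864, 0.0864]
eef_rot: [0.51, 0.486, 0.515, -0.488]
force: [0.8, -1.2, -2.7]
opening: 0.0401
```

play_rows:
  slide:
    - [0, -0.5, 4.5]
    - [0, -0.4, 2.5]
    - [0, 0, 0]
  roll: [0, 0, 0]
  grip: [0, 0, 0]

```text
time_s: 5.03
eef_pos: [0.5878, -0.1656, 0.0827]
eef_rot: [0.507, 0.486, 0.514, -0.493]
force: [-0.6, 0.1, -2.6]
opening: 0.0405
```

```bash
python3 plan.py 583 -208 24 3
python3 - <<'E'
from h import *
f=grab('wrist','w2.png'); X=cloud(f); hsv=cv2.cvtColor(f['pixels'],cv2.COLOR_RGB2HSV)
R=((hsv[...,0]<8)|(hsv[...,0]>172))&(hsv[...,1]>150)&(X[...,1]<0)&(X[...,0]>.4)&(X[...,0]<.8)&(hsv[...,2]>60)
n,l,st,_=cv2.connectedComponentsWithStats(R.astype(np.uint8)); i=1+st[1:,4].argmax()
W=world(f,np.argwhere(l==i)[:,::-1],.014); print(cv2.minAreaRect((W[:,:2]*1000).astype(np.float32)),np.percentile(X[l==i][:,2],[5,50,95]))
for nm,a,b in(('blue',95,125),('yellow',22,35),('green',45,80)):
    m=(hsv[...,0]>a)&(hsv[...,0]<b)&(hsv[...,1]>110)&(hsv[...,2]>60)&(X[...,2]<.02)&(X[...,0]>.42)&(X[...,1]>-.3)&(X[...,1]<-.06)
    W=world(f,np.argwhere(m)[:,::-1],.006); print(nm,m.sum(),cv2.minAreaRect((W[:,:2]*1000).astype(np.float32)) if m.sum()>3 else '',np.median(X[m][:,2]))
E
```

```text
t 5.03 tcp [ 587.8 -165.6   82.7] jaw 2.4 xdown [-0.014  0.001 -1.   ] open 40.5 F [-0.6  0.1 -2.6] q [-0.11  0.58  0.38  1.84 -0.29  0.79  0.47]
rows 2
[[2.9, -0.3, 2.1], [2.9, -0.3, 2.1]] [-0.005, -0.005]
((534.2113647460938, -163.15048217773438), (193.85806274414062, 189.02972412109375), 3.4203948974609375) [0.00290592 0.01139705 0.0170611 ]
blue 8 ((588.5827026367188, -206.3244171142578), (30.221803665161133, 3.8143200874328613), 2.849074363708496) 0.006258142255553073
yellow 1490 ((484.8133239746094, -120.80030822753906), (51.817665100097656, 51.84193420410156), 3.3662426471710205) 0.006925430166928509
green 1156 ((490.4366149902344, -214.8092041015625), (44.437007904052734, 48.51633834838867), 3.0736820697784424) 0.0071164192073208815
```

View pics/w2.png

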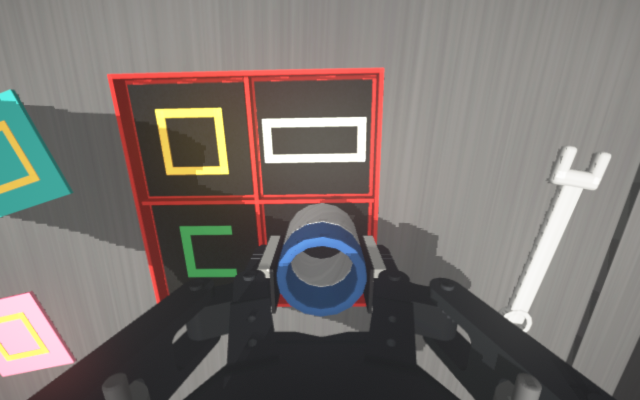

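Wrist view: pipe held at (321,262), tray in view with yellow (192,141), white (314,140) and green (207,251) outlines. Bay centres agree with the first estimate to within 1–2 mm.

play_rows:
  slide:
    - [1.0, -0.3, 2.5]
    - [1.5, -0.2, 1.5]
    - [1.0, 0, 0]
    - [0, 0, 0]
  roll: [0, 0, 0, 0]
  grip: [0, 0, 0, 0]

```text
time_s: 5.58
eef_pos: [0.5852, -0.1965, 0.0432]
eef_rot: [0.507, 0.484, 0.519, -0.489]
force: [-0.2, -0.2, -1.4]
opening: 0.0403
```

```bash
python3 plan.py 583 -208 23.5 3
```

```text
t 5.58 tcp [ 585.2 -196.5   43.2] jaw 3.0 xdown [-0.017  0.007 -1.   ] open 40.3 F [-0.2 -0.2 -1.4] q [-0.03  0.64  0.35  1.84 -0.32  0.73  0.55]
rows 1
[[2.0, -0.3, 1.1]] [-0.0]
```

play_rows:
  slide:
    - [0.8, -0.2, 1.0]
    - [0.8, 0, 0]
    - [0, 0, 0]
  roll: [0, 0, 0]
  grip: [0, 0, 0]

```text
time_s: 5.95
eef_pos: [0.5842, -0.2051, 0.0262]
eef_rot: [0.508, 0.484, 0.519, -0.488]
force: [0.1, -0.0, -2.0]
opening: 0.0404
```

```bash
python3 plan.py 583 -208 23.5 3
```

```text
t 5.95 tcp [ 584.2 -205.1   26.2] jaw 3.1 xdown [-0.016  0.008 -1.   ] open 40.4 F [ 0.1 -0.  -2. ] q [-0.01  0.67  0.34  1.84 -0.33  0.71  0.57]
rows 1
[[0.3, -0.1, 0.3]] [0.002]
```

play_rows:
  slide:
    - [0.3, -0.1, 0.3]
    - [0, 0, 0]
  roll: [0, 0]
  grip: [0, 0]

```text
time_s: 6.2
eef_pos: [0.5836, -0.2083, 0.0234]
eef_rot: [0.508, 0.484, 0.519, -0.488]
force: [0.0, 0.2, -1.6]
opening: 0.0405
```

play_rows:
  slide:
    - [0, 0, 0]
    - [0, 0, 0]
    - [0, 0, 0]
    - [0, 0, 0]
  roll: [0, 0, 0, 0]
  grip: [0.65, 0.65, 0.65, 0.65]

```text
time_s: 6.7
eef_pos: [0.585, -0.2086, 0.0248]
eef_rot: [0.509, 0.485, 0.518, -0.487]
force: [-0.1, -0.6, -0.4]
opening: 0.0554
```

```bash
python3 plan.py 583 -208 110 3
```

```text
t 6.70 tcp [ 585.  -208.6   24.8] jaw 3.1 xdown [-0.012  0.007 -1.   ] open 55.4 F [-0.1 -0.6 -0.4] q [-0.    0.67  0.34  1.84 -0.33  0.7   0.58]
rows 2
[[-4.3, -0.1, -0.1], [-4.3, -0.1, -0.1]] [0.001, 0.001]
```

play_rows:
  slide:
    - [-3, 0, 0]
    - [-4, 0, 0]
    - [-1.5, 0, 0]
  roll: [0, 0, 0]
  grip: [0.65, 1, 1]

```text
time_s: 7.08
eef_pos: [0.585, -0.2088, 0.1104]
eef_rot: [0.508, 0.484, 0.519, -0.488]
force: [0.9, 0.3, -0.5]
opening: 0.0854
```

```bash
python3 plan.py 535.5 169.5 105 28
```

```text
t 7.08 tcp [ 585.  -208.8  110.4] jaw 3.2 xdown [-0.016  0.008 -1.   ] open 85.4 F [ 0.9  0.3 -0.5] q [-0.04  0.56  0.39  1.8  -0.28  0.86  0.54]
rows 7
[[0.1, -0.4, -5.4], [0.1, -0.1, -5.4], [0.1, 0.3, -5.4], [0.1, 0.6, -5.4], [0.1, 0.9, -5.4]] [-0.062, -0.062, -0.062, -0.062, -0.062]
[[0.1, 1.3, -5.3], [0.1, 1.6, -5.2]] [-0.062, -0.062]
```

play_rows:
  slide:
    - [0.1, -0.4, -4.5]
    - [0.1, -0.1, -5.4]
    - [0.1, 0.3, -5.4]
    - [0.1, 0.6, -5.4]
    - [0.1, 0.9, -5.4]
  roll: [-0.06, -0.06, -0.06, -0.06, -0.06]
  grip: [1, 1, 1, 1, 1]

```text
time_s: 7.7
eef_pos: [0.5504, 0.0524, 0.1073]
eef_rot: [0.576, 0.403, 0.585, -0.405]
force: [0.9, 0.3, 1.3]
opening: 0.0855
```

play_rows:
  slide:
    - [0, 1.2, -5.0]
    - [0, 1.2, -4.0]
    - [0, 0.3, -1]
    - [0, 0, 0]
  roll: [-0.06, -0.06, 0, 0]
  grip: [1, 1, 1, 1]

```text
time_s: 8.2
eef_pos: [0.5336, 0.1636, 0.1058]
eef_rot: [0.6, 0.363, 0.612, -0.366]
force: [-0.1, -1.1, -0.0]
opening: 0.0854
```

```bash
python3 plan.py 535.5 169.5 80 28; python3 look.py w3.png
```

```text
t 8.20 tcp [533.6 163.6 105.8] jaw 27.9 xdown [-0.016  0.005 -1.   ] open 85.4 F [-0.1 -1.1 -0. ] q [-0.6   0.46  0.25  1.95 -0.17  0.77  0.24]
rows 1
[[2.6, 0.5, -0.4]] [-0.001]
[256   0  40  77] n 2773 ztop 0.0226 rect [443.5 257.4] [27.5 50. ] 25.7 [157. 133. 121.]
[434   0  79  50] n 2033 ztop 0.0261 rect [561.1 337.7] [46.6 21.6] 68.3 [195. 155. 112.]
[346  45  87  90] n 3947 ztop 0.0168 rect [538.2 264.1] [47.7 49.8] 76.0 [223. 129. 124.]
[434  98 106  90] n 5531 ztop 0.0504 rect [626.2 265.6] [42.1 41. ] 24.1 [103.  97. 104.]
[187 118  91  60] n 2812 ztop 0.0197 rect [445.9 167.1] [70.4 26. ] 5.3 [167. 165. 160.]
[300 171  60  62] n 2010 ztop 0.0512 rect [535.6 169.5] [44.3 39.8] 28.3 [ 95. 158. 103.]
[129 212  87  79] n 3781 ztop 0.0511 rect [439.1  66.4] [42.2 40.5] 80.6 [159. 142.  82.]
[261 263  38  42] n 1177 ztop 0.0217 rect [536.5  70.1] [33.3 37.6] 28.6 [145. 116.  73.]
```

play_rows:
  slide:
    - [1.0, 0.5, -0.4]
    - [2.0, 0, 0]
    - [0, 0, 0]
  roll: [0, 0, 0]
  grip: [1, 1, 1]

```text
time_s: 8.62
eef_pos: [0.537, 0.1648, 0.074]
eef_rot: [0.599, 0.365, 0.61, -0.369]
force: [-0.8, -0.5, 0.5]
opening: 0.0852
```

```bash
python3 plan.py 535.6 169.5 14 28
```

```text
t 8.62 tcp [537.  164.8  74. ] jaw 27.5 xdown [-0.016  0.003 -1.   ] open 85.2 F [-0.8 -0.5  0.5] q [-0.59  0.51  0.23  1.96 -0.19  0.71  0.24]
rows 2
[[3.0, 0.1, -0.2], [3.0, 0.1, -0.2]] [-0.005, -0.005]
```

play_rows:
  slide:
    - [0.8, 0.1, -0.5]
    - [2.5, 0, 0]
    - [2.0, 0, 0]
    - [0.7, 0, 0]
    - [0, 0, 0]
  roll: [-0.01, 0, 0, 0, 0]
  grip: [1, 1, 1, 1, 1]

```text
time_s: 9.25
eef_pos: [0.5367, 0.1701, 0.0135]
eef_rot: [0.601, 0.363, 0.611, -0.365]
force: [0.7, -0.4, 0.0]
opening: 0.0855
```

play_rows:
  slide:
    - [0, 0, 0]
    - [0, 0, 0]
    - [0, 0, 0]
    - [0, 0, 0]
    - [0, 0, 0]
  roll: [0, 0, 0, 0, 0]
  grip: [0, 0, 0, 0, 0]

```text
time_s: 9.88
eef_pos: [0.5375, 0.1704, 0.0152]
eef_rot: [0.602, 0.364, 0.61, -0.365]
force: [1.0, -0.2, -2.2]
opening: 0.0434
```

play_rows:
  slide:
    - [-3.0, 0, 0]
    - [-3.0, 0, 0]
    - [-1.5, 0, 0]
  roll: [0, 0, 0]
  grip: [0, 0, 0]

```text
time_s: 10.25
eef_pos: [0.5364, 0.1694, 0.0899]
eef_rot: [0.601, 0.363, 0.611, -0.366]
force: [-0.3, 0.5, -3.2]
opening: 0.0431
```

```bash
python3 plan.py 489.8 -214 90 93
```

```text
t 10.25 tcp [536.4 169.4  89.9] jaw 28.0 xdown [-0.015  0.003 -1.   ] open 43.1 F [-0.3  0.5 -3.2] q [-0.6   0.49  0.24  1.95 -0.18  0.74  0.24]
rows 7
[[-0.0, -3.2, 4.5], [-0.0, -3.8, 4.0], [-0.0, -4.4, 3.3], [-0.0, -4.9, 2.5], [-0.0, -5.2, 1.7]] [-0.162, -0.162, -0.162, -0.162, -0.162]
[[-0.0, -5.5, 0.8], [-0.0, -5.5, -0.1]] [-0.162, -0.162]
```

play_rows:
  slide:
    - [0, -2.8, 3.9]
    - [0, -3.8, 4.0]
    - [0, -4.4, 3.3]
    - [0, -4.9, 2.5]
    - [0, -5.2, 1.7]
  roll: [-0.162, -0.162, -0.162, -0.162, -0.162]
  grip: [0, 0, 0, 0, 0]

```text
time_s: 10.88
eef_pos: [0.5085, -0.0968, 0.0887]
eef_rot: [0.698, 0.084, 0.707, -0.081]
force: [0.7, -0.6, -1.9]
opening: 0.043
```

play_rows:
  slide:
    - [0, -5.3, 0.8]
    - [0, -3.5, -0.1]
    - [0, 0, 0]
  roll: [-0.162, -0.14, 0]
  grip: [0, 0, 0]

```text
time_s: 11.25
eef_pos: [0.4975, -0.1939, 0.0871]
eef_rot: [0.702, -0.023, 0.712, 0.027]
force: [-0.2, 0.7, -2.5]
opening: 0.0435
```

```bash
python3 plan.py 489.8 -214 50 93.4
```

```text
t 11.25 tcp [ 497.5 -193.9   87.1] jaw 94.0 xdown [-0.014  0.005 -1.   ] open 43.5 F [-0.2  0.7 -2.5] q [ 0.25  0.44  0.01  2.   -0.01  0.71  1.9 ]
rows 1
[[3.7, -2.0, -0.9]] [0.011]
```

play_rows:
  slide:
    - [1.0, -2.0, -0.8]
    - [2.0, 0, 0]
    - [1, 0, 0]
    - [0, 0, 0]
  roll: [0, 0, 0, 0]
  grip: [0, 0, 0, 0]

```text
time_s: 11.75
eef_pos: [0.4905, -0.2114, 0.0451]
eef_rot: [0.701, -0.022, 0.712, 0.027]
force: [-0.5, -0.6, -2.9]
opening: 0.0432
```

```bash
python3 plan.py 489.8 -214 20 93.4
```

```text
t 11.75 tcp [ 490.5 -211.4   45.1] jaw 94.0 xdown [-0.015  0.007 -1.   ] open 43.2 F [-0.5 -0.6 -2.9] q [ 0.28  0.51  0.01  2.02 -0.01  0.63  1.94]
rows 1
[[2.5, -0.3, -0.0]] [0.01]
```

play_rows:
  slide:
    - [1.2, -0.3, 0]
    - [0.9, 0, 0]
    - [0.3, 0, 0]
    - [0, 0, 0]
  roll: [0, 0, 0, 0]
  grip: [0, 0, 0, 0]

```text
time_s: 12.25
eef_pos: [0.4915, -0.2135, 0.0203]
eef_rot: [0.702, -0.022, 0.711, 0.028]
force: [-1.5, 0.4, -1.9]
opening: 0.0431
```

```bash
python3 plan.py 489.8 -214 20 93.4
```

```text
t 12.25 tcp [ 491.5 -213.5   20.3] jaw 94.0 xdown [-0.014  0.007 -1.   ] open 43.1 F [-1.5  0.4 -1.9] q [ 0.29  0.56  0.01  2.03 -0.01  0.58  1.95]
rows 1
[[0.0, -0.0, -0.2]] [0.011]
```

Release, lift, and head for the square.

play_rows:
  slide:
    - [0, 0, 0]
    - [0, 0, 0]
    - [0, 0, 0]
    - [0, 0, 0]
  roll: [0, 0, 0, 0]
  grip: [0.68, 0.68, 0.68, 0.68]

```text
time_s: 12.75
eef_pos: [0.4931, -0.2141, 0.0218]
eef_rot: [0.703, -0.023, 0.71, 0.027]
force: [0.1, 0.0, -0.2]
opening: 0.0581
```

play_rows:
  slide:
    - [-3, 0, 0]
    - [-4, 0, 0]
    - [-1.5, 0, 0]
  roll: [0, 0, 0]
  grip: [0.68, 1, 1]

```text
time_s: 13.12
eef_pos: [0.493, -0.2143, 0.1079]
eef_rot: [0.702, -0.022, 0.711, 0.027]
force: [0.1, -1.2, -0.3]
opening: 0.0853
```

```bash
python3 plan.py 439.3 67 100 81
```

```text
t 13.12 tcp [ 493.  -214.3  107.9] jaw 94.0 xdown [-0.013  0.007 -1.   ] open 85.3 F [ 0.1 -1.2 -0.3] q [ 0.28  0.42  0.01  1.98 -0.01  0.76  1.95]
rows 5
[[0.2, 5.7, -0.7], [0.2, 5.6, -0.9], [0.2, 5.6, -1.2], [0.2, 5.5, -1.4], [0.2, 5.5, -1.7]] [0.045, 0.045, 0.045, 0.045, 0.045]
```

play_rows:
  slide:
    - [0.1, 5.0, -0.7]
    - [0.1, 5.6, -0.9]
    - [0.1, 5.6, -1.2]
    - [0.1, 5.5, -1.4]
    - [0, 3.5, -1.4]
  roll: [0.045, 0.045, 0.045, 0.045, 0.045]
  grip: [1, 1, 1, 1, 1]

```text
time_s: 13.75
eef_pos: [0.4419, 0.0426, 0.1061]
eef_rot: [0.701, 0.061, 0.708, -0.059]
force: [0.9, -0.2, 0.1]
opening: 0.0853
```

play_rows:
  slide:
    - [0, 1.5, 0]
    - [0, 0, 0]
  roll: [0, 0]
  grip: [1, 1]

```text
time_s: 14.0
eef_pos: [0.4428, 0.0611, 0.1054]
eef_rot: [0.701, 0.059, 0.709, -0.056]
force: [0.2, -0.1, 0.4]
opening: 0.0855
```

```bash
python3 plan.py 439.3 67 70 81; python3 look.py w4.png
```

```text
t 14.00 tcp [442.8  61.1 105.4] jaw 80.7 xdown [-0.01   0.005 -1.   ] open 85.5 F [ 0.2 -0.1  0.4] q [-0.24  0.29 -0.03  2.19  0.    0.67  1.13]
rows 1
[[3.5, 0.5, -0.4]] [-0.006]
[516 123  96  71] n 3158 ztop 0.0218 rect [439.2 266.2] [29.3 70.3] 23.6 [169. 151. 140.]
[423 141  43  85] n 2622 ztop 0.0193 rect [445.8 166.8] [70.4 25.4] 5.4 [172. 170. 166.]
[303 172  56  62] n 2581 ztop 0.0510 rect [439.1  66.8] [40.  40.4] 80.6 [201. 187. 108.]
[  0 213 195  89] n 1792 ztop 0.0172 rect [ 473.7 -156.6] [ 71.6 169.9] 3.3 [149.  48.  43.]
[519 234  69  55] n 2599 ztop 0.0165 rect [537.9 263.5] [49.4 50.2] 75.9 [217. 128. 122.]
[599 256  41  32] n 969 ztop 0.0251 rect [558.4 331.5] [33.9 22.2] 68.0 [188. 153. 111.]
[  0 266  84  99] n 4756 ztop 0.0543 rect [ 490. -212.] [40.9 42.5] 4.0 [85. 99. 74.]
[329 272  38  40] n 1143 ztop 0.0213 rect [536.2  69.6] [32.9 38. ] 89.4 [190. 166. 106.]
[553 312  48  53] n 449 ztop 0.0501 rect [614.1 279.4] [24.9  5.2] 37.5 [131. 112. 111.]
[127 369  57  31] n 506 ztop 0.0166 rect [ 615.2 -155.5] [32.2 65.2] 1.2 [148.  46.  43.]
```

Channel is confirmed in its bay at (490,-212), top at 54 mm, yaw about 4°. Now grip the square.

play_rows:
  slide:
    - [1.0, 0.5, -0.3]
    - [2.0, 0, 0]
    - [0, 0, 0]
  roll: [0, 0, 0]
  grip: [1, 1, 1]

```text
time_s: 14.42
eef_pos: [0.4393, 0.0631, 0.0733]
eef_rot: [0.7, 0.061, 0.709, -0.059]
force: [-0.0, -0.3, 0.5]
opening: 0.0855
```

```bash
python3 plan.py 439.3 67 14 80.7
```

```text
t 14.43 tcp [439.3  63.1  73.3] jaw 80.3 xdown [-0.012  0.004 -1.   ] open 85.5 F [-0.  -0.3  0.5] q [-0.25  0.35 -0.03  2.21  0.01  0.59  1.11]
rows 2
[[3.0, 0.2, 0.0], [3.0, 0.2, 0.0]] [-0.004, -0.004]
```

play_rows:
  slide:
    - [1.0, 0.4, 0]
    - [2.4, 0, 0]
    - [2.0, 0, 0]
    - [0.6, 0, 0]
    - [0, 0, 0]
  roll: [0, 0, 0, 0, 0]
  grip: [1, 1, 1, 1, 1]

```text
time_s: 15.05
eef_pos: [0.441, 0.0672, 0.0119]
eef_rot: [0.701, 0.062, 0.708, -0.06]
force: [0.0, -0.0, 0.6]
opening: 0.0854
```

play_rows:
  slide:
    - [0, 0, 0]
    - [0, 0, 0]
    - [0, 0, 0]
    - [0, 0, 0]
    - [0, 0, 0]
  roll: [0, 0, 0, 0, 0]
  grip: [0, 0, 0, 0, 0]

```text
time_s: 15.68
eef_pos: [0.442, 0.0675, 0.0137]
eef_rot: [0.702, 0.062, 0.707, -0.059]
force: [0.3, 0.2, -1.4]
opening: 0.0394
```

play_rows:
  slide:
    - [-3.0, 0, 0]
    - [-3.0, 0, 0]
    - [-1.5, 0, 0]
  roll: [0, 0, 0]
  grip: [0, 0, 0]

```text
time_s: 16.05
eef_pos: [0.4408, 0.0666, 0.0891]
eef_rot: [0.7, 0.062, 0.709, -0.06]
force: [-0.3, -0.8, -2.5]
opening: 0.0393
```

```bash
python3 plan.py 484.5 -120 90 93.4
```

```text
t 16.05 tcp [440.8  66.6  89.1] jaw 80.1 xdown [-0.011  0.004 -1.   ] open 39.3 F [-0.3 -0.8 -2.5] q [-0.26  0.32 -0.03  2.2   0.01  0.63  1.11]
rows 4
[[-0.1, -4.4, 1.9], [-0.1, -4.5, 1.6], [-0.1, -4.6, 1.4], [-0.1, -4.7, 1.1]] [-0.058, -0.058, -0.058, -0.058]
```

play_rows:
  slide:
    - [0, -4.2, 1.8]
    - [0, -4.5, 1.6]
    - [0, -4.5, 1.4]
    - [0, -3.0, 0.8]
    - [0, 0, 0]
  roll: [-0.058, -0.058, -0.058, -0.055, 0]
  grip: [0, 0, 0, 0, 0]

```text
time_s: 16.68
eef_pos: [0.4842, -0.1038, 0.0892]
eef_rot: [0.704, -0.022, 0.709, 0.026]
force: [-0.6, 0.4, -2.1]
opening: 0.0392
```

```bash
python3 plan.py 484.5 -120 45 93.4
```

```text
t 16.68 tcp [ 484.2 -103.8   89.2] jaw 93.9 xdown [-0.008  0.005 -1.   ] open 39.2 F [-0.6  0.4 -2.1] q [ 0.11  0.39 -0.03  2.09  0.01  0.67  1.71]
rows 1
[[4.4, -1.6, -0.0]] [0.008]
```

play_rows:
  slide:
    - [1.2, -1.6, 0]
    - [2.0, 0, 0]
    - [1, 0, 0]
    - [0, 0, 0]
  roll: [0, 0, 0, 0]
  grip: [0, 0, 0, 0]

```text
time_s: 17.18
eef_pos: [0.4837, -0.1193, 0.0439]
eef_rot: [0.703, -0.023, 0.71, 0.026]
force: [-0.9, 0.3, -1.2]
opening: 0.0392
```

```bash
python3 plan.py 484.5 -120 18.5 93.4
```

```text
t 17.18 tcp [ 483.7 -119.3   43.9] jaw 94.0 xdown [-0.01   0.005 -1.   ] open 39.2 F [-0.9  0.3 -1.2] q [ 0.14  0.47 -0.03  2.11  0.02  0.58  1.74]
rows 1
[[2.5, -0.1, 0.1]] [0.01]
```

play_rows:
  slide:
    - [1.2, 0, 0]
    - [0.9, 0, 0]
    - [0.4, 0, 0]
    - [0, 0, 0]
  roll: [0, 0, 0, 0]
  grip: [0, 0, 0, 0]

```text
time_s: 17.68
eef_pos: [0.484, -0.1186, 0.0177]
eef_rot: [0.704, -0.023, 0.71, 0.027]
force: [0.5, 0.2, -1.3]
opening: 0.0395
```

```bash
python3 plan.py 484.5 -120 18.5 93.4
```

```text
t 17.68 tcp [ 484.  -118.6   17.7] jaw 94.0 xdown [-0.009  0.005 -1.   ] open 39.5 F [ 0.5  0.2 -1.3] q [ 0.14  0.52 -0.03  2.11  0.02  0.52  1.74]
rows 1
[[-0.1, -0.1, 0.0]] [0.011]
```

play_rows:
  slide:
    - [0, 0, 0]
    - [0, 0, 0]
    - [0, 0, 0]
    - [0, 0, 0]
  roll: [0, 0, 0, 0]
  grip: [0.65, 0.65, 0.65, 0.65]

```text
time_s: 18.18
eef_pos: [0.4854, -0.1189, 0.019]
eef_rot: [0.705, -0.023, 0.709, 0.027]
force: [-0.1, 0.1, -1.0]
opening: 0.0554
```

play_rows:
  slide:
    - [-3, 0, 0]
    - [-4, 0, 0]
    - [-1.5, 0, 0]
  roll: [0, 0, 0]
  grip: [0.65, 0.65, 0.65]

```text
time_s: 18.55
eef_pos: [0.485, -0.1191, 0.1051]
eef_rot: [0.703, -0.023, 0.71, 0.027]
force: [-0.8, -0.7, -0.0]
opening: 0.0556
```

```bash
python3 plan.py 446 167.5 90 95.4
```

```text
t 18.55 tcp [ 485.  -119.1  105.1] jaw 94.0 xdown [-0.009  0.005 -1.   ] open 55.6 F [-0.8 -0.7 -0. ] q [ 0.14  0.37 -0.03  2.07  0.01  0.71  1.75]
rows 5
[[0.3, 5.8, -0.4], [0.3, 5.8, -0.3], [0.3, 5.8, -0.3], [0.3, 5.8, -0.3], [0.3, 5.8, -0.3]] [-0.005, -0.005, -0.005, -0.005, -0.005]
```

play_rows:
  slide:
    - [0.1, 4.8, -0.4]
    - [0.3, 5.8, -0.3]
    - [0.3, 5.8, -0.3]
    - [0.3, 5.8, -0.3]
    - [0.3, 4.0, -0.3]
  roll: [-0.005, -0.005, -0.005, -0.005, -0.005]
  grip: [0.65, 0.65, 0.65, 0.65, 0.65]

```text
time_s: 19.18
eef_pos: [0.4497, 0.144, 0.0938]
eef_rot: [0.705, -0.029, 0.708, 0.032]
force: [0.4, 1.2, 0.2]
opening: 0.0556
```

play_rows:
  slide:
    - [0, 1.5, 0]
    - [0, 0, 0]
  roll: [0, 0]
  grip: [0.65, 0.65]

```text
time_s: 19.42
eef_pos: [0.4472, 0.1616, 0.0931]
eef_rot: [0.704, -0.031, 0.708, 0.034]
force: [-0.0, 0.0, -0.4]
opening: 0.0555
```

```bash
python3 plan.py 446 167.3 50 95.4; python3 look.py w5.png
```

```text
t 19.43 tcp [447.2 161.6  93.1] jaw 95.3 xdown [-0.006  0.004 -1.   ] open 55.5 F [-0.   0.  -0.4] q [-0.37  0.35 -0.12  2.13  0.06  0.66  1.13]
rows 1
[[4.3, 0.6, -0.0]] [-0.002]
[  0 161  85 197] n 3315 ztop 0.0169 rect [ 531.5 -109. ] [192.9  84.3] 3.3 [134.  43.  39.]
[315 161  32  84] n 2577 ztop 0.0194 rect [445.8 167.4] [70.4 25.1] 4.9 [159. 157. 152.]
[404 178  92  56] n 2909 ztop 0.0219 rect [439.2 266.5] [28.  70.1] 25.2 [174. 155. 144.]
[  0 190  23  53] n 830 ztop 0.0237 rect [ 482.5 -100.6] [35.2  4. ] 5.4 [103. 101.  97.]
[192 268  32  23] n 367 ztop 0.0212 rect [526.4  63.2] [ 9.9 26.2] 30.8 [145. 112.  68.]
[552 344  88  56] n 1293 ztop 0.0252 rect [605.1 455.2] [101.3  20.3] 67.6 [211. 169. 121.]
```

View pics/w5.png

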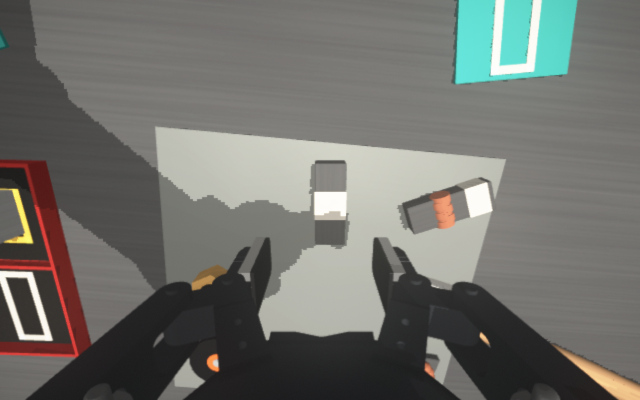

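Raw bar with the centre band is at (330,203), between the jaws. Welded bar is at (448,206). Descending.

play_rows:
  slide:
    - [1.0, 0.6, 0]
    - [2.5, 0, 0]
    - [2.0, 0, 0]
    - [1.5, 0, 0]
    - [0, 0, 0]
  roll: [0, 0, 0, 0, 0]
  grip: [0.65, 0.65, 0.65, 0.65, 0.65]

```text
time_s: 20.1
eef_pos: [0.4479, 0.1602, 0.0193]
eef_rot: [0.705, -0.028, 0.709, 0.028]
force: [0.6, 0.8, 0.1]
opening: 0.0553
```

```bash
python3 plan.py 446 167.3 6 95.2
```

```text
t 20.10 tcp [447.9 160.2  19.3] jaw 94.5 xdown [-0.006  0.001 -1.   ] open 55.3 F [0.6 0.8 0.1] q [-0.39  0.49 -0.1   2.17  0.09  0.49  1.09]
rows 1
[[1.3, 0.7, -0.1]] [-0.012]
```

play_rows:
  slide:
    - [0, 0.7, -0.1]
    - [0.6, 0, 0]
    - [0.6, 0, 0]
    - [0, 0, 0]
  roll: [0, 0, 0, 0]
  grip: [0.65, 0.65, 0.65, 0.65]

```text
time_s: 20.6
eef_pos: [0.4474, 0.1679, 0.0079]
eef_rot: [0.705, -0.027, 0.708, 0.028]
force: [0.1, 1.0, 0.1]
opening: 0.0554
```

```bash
python3 plan.py 446 167.3 6 95.2
```

```text
t 20.60 tcp [447.4 167.9   7.9] jaw 94.5 xdown [-0.003  0.002 -1.   ] open 55.4 F [0.1 1.  0.1] q [-0.41  0.51 -0.1   2.17  0.1   0.47  1.07]
rows 1
[[0.2, -0.1, -0.1]] [-0.012]
```

play_rows:
  slide:
    - [0.3, 0, 0]
    - [0, 0, 0]
    - [0, 0, 0]
    - [0, 0, 0]
    - [0, 0, 0]
  roll: [0, 0, 0, 0, 0]
  grip: [0, 0, 0, 0, 0]

```text
time_s: 21.22
eef_pos: [0.4475, 0.168, 0.0051]
eef_rot: [0.706, -0.027, 0.708, 0.028]
force: [-0.1, -0.0, 0.3]
opening: 0.0235
```

play_rows:
  slide:
    - [-0.6, 0, 0]
    - [-1.5, 0, 0]
    - [0, 0, 0]
  roll: [0, 0, 0]
  grip: [0, 0, 0]

```text
time_s: 21.6
eef_pos: [0.4475, 0.1678, 0.0276]
eef_rot: [0.706, -0.027, 0.708, 0.028]
force: [-0.1, -0.6, -1.9]
opening: 0.0234
```

```bash
python3 plan.py 578 -114.5 90 93.4; python3 look.py w6.png
```

```text
t 21.60 tcp [447.5 167.8  27.6] jaw 94.5 xdown [-0.003  0.002 -1.   ] open 23.4 F [-0.1 -0.6 -1.9] q [-0.4   0.48 -0.1   2.16  0.09  0.51  1.08]
rows 6
[[-1.1, -4.9, 1.8], [-1.1, -4.9, 1.8], [-1.1, -4.8, 1.8], [-1.1, -4.8, 1.8], [-1.1, -4.8, 1.9]] [0.003, 0.003, 0.003, 0.003, 0.003]
[[-1.1, -4.8, 1.9]] [0.003]
[266 185 112 130] n 7730 ztop 0.0546 rect [447.6 166.1] [23.3 50.9] 5.0 [125. 123. 117.]
[424 198 128  77] n 5630 ztop 0.0219 rect [438.9 266.7] [28.5 70.5] 24.3 [166. 148. 137.]
[411 352  52  48] n 318 ztop 0.0154 rect [551.9 257.7] [52.7  7. ] 47.2 [166.  70.  67.]
```

View pics/w6.png

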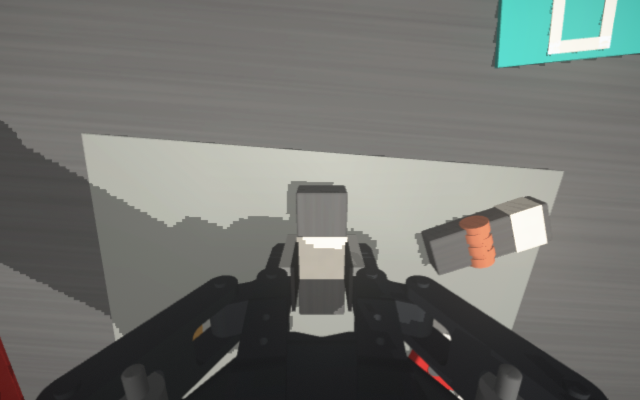

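Bar is held on its white band at (322,255) and hangs level. Carrying it to its bay.

play_rows:
  slide:
    - [-2.5, -3, 1.2]
    - [-2.5, -4.8, 1.8]
    - [-1.5, -4.8, 1.8]
    - [0, -4.8, 1.8]
    - [0, -4.8, 1.9]
  roll: [0.003, 0.003, 0.003, 0.003, 0.003]
  grip: [0, 0, 0, 0, 0]

```text
time_s: 22.28
eef_pos: [0.5503, -0.0483, 0.0934]
eef_rot: [0.705, -0.025, 0.708, 0.027]
force: [1.2, 0.9, -2.3]
opening: 0.0234
```

```bash
python3 plan.py 578 -114.5 90 93.4
```

```text
t 22.27 tcp [550.3 -48.3  93.4] jaw 94.3 xdown [-0.004  0.003 -1.   ] open 23.4 F [ 1.2  0.9 -2.3] q [ 0.04  0.45 -0.08  1.96  0.05  0.73  1.58]
rows 2
[[0.2, -3.4, 1.1], [0.2, -3.4, 1.2]] [0.008, 0.008]
```

play_rows:
  slide:
    - [0, -3.0, 1.2]
    - [0, -1.5, 0.8]
    - [0, 0, 0]
  roll: [0.008, 0.008, 0]
  grip: [0, 0, 0]

```text
time_s: 22.65
eef_pos: [0.5742, -0.0977, 0.0927]
eef_rot: [0.706, -0.017, 0.708, 0.019]
force: [-0.5, 0.9, -0.7]
opening: 0.0233
```

```bash
python3 plan.py 578 -114.5 40 93.4
```

```text
t 22.65 tcp [574.2 -97.7  92.7] jaw 92.9 xdown [-0.004  0.002 -1.   ] open 23.3 F [-0.5  0.9 -0.7] q [ 0.11  0.5  -0.06  1.89  0.04  0.76  1.65]
rows 1
[[5.3, -1.7, 0.3]] [-0.009]
```

play_rows:
  slide:
    - [1.0, -1.7, 0.3]
    - [2.2, 0, 0]
    - [2.0, 0, 0]
    - [0.6, 0, 0]
    - [0, 0, 0]
  roll: [-0.008, 0, 0, 0, 0]
  grip: [0, 0, 0, 0, 0]

```text
time_s: 23.28
eef_pos: [0.5764, -0.111, 0.0311]
eef_rot: [0.704, -0.023, 0.709, 0.026]
force: [-0.1, 0.1, -1.3]
opening: 0.0231
```

```bash
python3 plan.py 578 -114.5 9.6 93.4
```

```text
t 23.27 tcp [ 576.4 -111.    31.1] jaw 93.9 xdown [-0.007  0.004 -1.   ] open 23.1 F [-0.1  0.1 -1.3] q [ 0.13  0.59 -0.06  1.9   0.05  0.65  1.68]
rows 1
[[2.1, -0.4, 0.2]] [0.009]
```

play_rows:
  slide:
    - [0.4, -0.4, 0.2]
    - [0.9, 0, 0]
    - [0.6, 0, 0]
    - [0, 0, 0]
  roll: [0, 0, 0, 0]
  grip: [0, 0, 0, 0]

```text
time_s: 23.78
eef_pos: [0.5797, -0.115, 0.0122]
eef_rot: [0.705, -0.023, 0.708, 0.026]
force: [0.7, 0.8, -0.3]
opening: 0.0236
```

```bash
python3 plan.py 578 -114.5 9.6 93.4
```

```text
t 23.77 tcp [ 579.7 -115.    12.2] jaw 94.0 xdown [-0.004  0.004 -1.   ] open 23.6 F [ 0.7  0.8 -0.3] q [ 0.14  0.63 -0.06  1.9   0.05  0.62  1.69]
rows 1
[[0.3, 0.1, -0.2]] [0.01]
```

play_rows:
  slide:
    - [0.2, 0, -0.1]
    - [0, 0, 0]
  roll: [0, 0]
  grip: [0, 0]

```text
time_s: 24.02
eef_pos: [0.5788, -0.115, 0.0102]
eef_rot: [0.705, -0.023, 0.708, 0.026]
force: [-0.2, 0.1, -1.4]
opening: 0.0233
```

play_rows:
  slide:
    - [0, 0, 0]
    - [0, 0, 0]
    - [0, 0, 0]
    - [0, 0, 0]
  roll: [0, 0, 0, 0]
  grip: [0.5, 0.5, 0.5, 0.5]

```text
time_s: 24.52
eef_pos: [0.5799, -0.1151, 0.0113]
eef_rot: [0.706, -0.023, 0.707, 0.026]
force: [0.0, -0.9, 0.4]
opening: 0.043
```

play_rows:
  slide:
    - [-2.5, 0, 0]
    - [-4, 0, 0]
    - [-4, 0, 0]
    - [-4, 0, -3]
    - [-4, 0, -4]
  roll: [0, 0, 0, 0, 0]
  grip: [0.5, 0.5, 0.5, 0.5, 0.5]

```text
time_s: 25.15
eef_pos: [0.5094, -0.1196, 0.1989]
eef_rot: [0.704, -0.024, 0.709, 0.027]
force: [0.9, -0.1, 0.6]
opening: 0.0427
```

play_rows:
  slide:
    - [0, 5, -3]
    - [0, 5, -3]
    - [0, 5, 0]
    - [0, 3, 0]
    - [0, 0, 0]
  roll: [0, 0, 0, 0, 0]
  grip: [0.5, 0.5, 0.5, 0.5, 0.5]

```text
time_s: 25.78
eef_pos: [0.435, 0.0585, 0.2048]
eef_rot: [0.708, -0.023, 0.705, 0.025]
force: [0.4, -1.2, -0.3]
opening: 0.0427
```

Run:
```python
from h import *
for nm in('top','side'):
    f=grab(nm,nm+'9.png'); X=cloud(f)
    m=(X[...,2]>.018)&(X[...,2]<.08)&(X[...,0]>.4)&(X[...,0]<.68)&(X[...,1]>-.3)&(X[...,1]<.33)
    n,l,st,_=cv2.connectedComponentsWithStats(m.astype(np.uint8))
    for i in range(1,n):
        if st[i,4]<40: continue
        P=X[l==i]; zt=np.percentile(P[:,2],95); Q=P[P[:,2]>zt-.006]
        r=cv2.minAreaRect((Q[:,:2]*1000).astype(np.float32))
        print(nm,st[i,:4],'ztop %.4f'%zt,np.round(r[0],1),np.round(r[1],1),round(r[2],1))
    a,b=((100,150),(240,460)) if nm=='top' else ((100,240),(300,430))
a=cv2.imread('pics/top9.png')[105:250,165:450]; b=cv2.imread('pics/side9.png')[100:300,240:430]
a=cv2.resize(a,None,fx=2.7,fy=2.7,interpolation=2); cv2.imwrite('pics/end.png',a); cv2.imwrite('pics/ends.png',cv2.resize(b,None,fx=3,fy=3,interpolation=2))
```

```text
top [185 120  22  26] ztop 0.0519 [624.7 267.2] [40.2 40.4] 51.6
top [403 141  22  24] ztop 0.0556 [ 582.2 -206.4] [39.9 40.4] 35.1
top [363 142  14  31] ztop 0.0247 [ 576.2 -114.6] [70.  25.7] 3.8
top [167 158   7  11] ztop 0.0259 [555.8 325.2] [12.3 18.1] 75.7
top [405 184  26  23] ztop 0.0562 [ 489.  -213.5] [39.6 45.1] 3.9
top [362 187  23  23] ztop 0.0564 [ 480.4 -118.2] [40.7 40.6] 3.8
top [175 206  33  23] ztop 0.0233 [438.7 268.3] [27.6 69.9] 24.2
side [323 115  16  18] ztop 0.0510 [624.  267.3] [43.3 36.2] 67.5
side [263 134  19  15] ztop 0.0234 [440.6 266.9] [29.3 71.3] 21.3
side [321 172  13  10] ztop 0.0227 [534.4  71.9] [34.3 35. ] 32.3
side [357 215  30  18] ztop 0.0248 [ 575.5 -114.6] [70.8 27. ] 3.0
side [324 219  24  27] ztop 0.0557 [ 479.5 -118.3] [41.  42.2] 3.9
side [383 237  21  25] ztop 0.0555 [ 582.9 -207.5] [41.1 40.3] 19.3
side [343 249  27  31] ztop 0.0557 [ 488.4 -213.8] [40.1 46. ] 3.9
```

View pics/end.png

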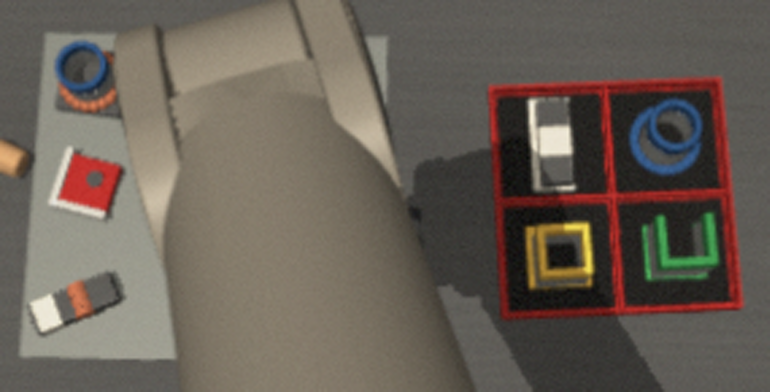

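View pics/ends.png

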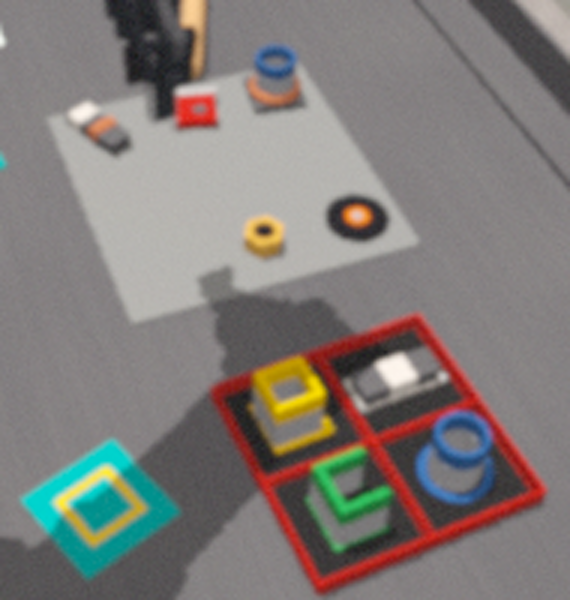

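All four pieces stand in their own bays within about 5 mm, tops at 56 mm (bar 25 mm), and the welded pieces haven't moved. The gripper is clear at z = 0.2 m.

play_rows:
  slide:
    - [0, 0, 0]
    - [0, 0, 0]
  roll: [0, 0]
  grip: [0.5, 0.5]

```text
time_s: 26.12
eef_pos: [0.4355, 0.0536, 0.2044]
eef_rot: [0.708, -0.021, 0.705, 0.021]
force: [0.3, -0.1, -0.4]
opening: 0.0428
```

```bash
python3 -c "
from h import *
print(workorder.sign_off())"
```

```text
the job is handed in; nothing more can be done
None
```

I put the pipe, channel, square tube and flat bar each in its own bay of the red tray, set down under grip, and handed the job in at 26 s of the 104 s allowed. The hand-in reports no verdict, so what follows rests on my own final checks.

- **Raw pieces:** The top and side cameras put each piece within about 5 mm of its bay centre (limit 15 mm). The square tube is furthest off. Tops read 56 mm (bar 25 mm) against expected 54 mm and 22 mm; the cameras read 1–2 mm high all along. In the pictures all stand upright or lie flat, and the bar lies along its outline to within about 1°.
- **Welded pieces:** Both read within about 2 mm of their starting places and still stand as they did.
- **Gripper:** It was clear of everything at z = 0.2 m when I handed in.
- **Disagreements:** The pipe closed in the jaws about 4 mm off its camera position in x. It made no difference to the placing.

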